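# Push-to-open door of the pastry case

## Robot

A 7-joint arm with a two-finger parallel gripper is mounted at the origin on the work surface. World frame = base frame: x ahead of the robot, y to its left, z up, the work surface at z = 0. Lengths are in m, angles in rad, forces in N, time in s.
With the tool pointing down it reaches from about 0.4 to 0.9 m from the base axis. Payload 5.6 kg.
Tool frame: the origin (TCP) lies midway between the tips of the shut fingers; the grasp point (between the pads) lies 19 mm behind it; y points along the fingers, z is the direction in which the jaws open and shut, and the axes are right-handed (so a half turn about y gives the same grasp; the last joint's range is limited). The gripper opens to 92 mm and grips with 3 to 60 N. Pads are 20 mm wide; open, the fingers measure 128 mm over their backs; the gripper's body (75 mm by 189 mm) begins 69 mm behind the grasp point.
Start: joints at [1.117, 0.468, -0.012, 1.603, 0.006, 1.071, -0.056], TCP at [0.26, -0.596, 0.215] pointing down, gripper open.
Joint ranges: [-2.53, 2.53], [-0.31, 2.02], [-1.57, 1.55], [0.28, 2.44], [-1.29, 4.43], [0.15, 1.84], [-2.92, 2.92]. Speed limits (rad/s): [2.57, 2.57, 3.14, 3.14, 3.14, 3.14, 3.14].

## Interface

Orientations are given as a 3x3 rotation matrix whose columns are the frame's x, y, z axes.
In Python, from station import env, effector, solver, viewer, workorder, search_frame, tip_of gives the robot as it stands. Calls block until the motion is done:
- env.reach(position, orientation): joint-space move of the TCP to a pose.
- env.movel(position, frame=None, rate=0.15): straight line of the TCP; frame=None keeps the orientation; rate is the mean speed in m/s.
- env.goto_joints(angles): joint-space move.
- effector.release() and effector.grasp(squeeze=None): open the fingers fully, or close them until they stop; squeeze is the grip in N (None keeps the last).
- env.pause(seconds).
- solver.inverse_kinematics(position, orientation): joint angles nearest the present ones, or None.
- env.sense(): the state.
- viewer.read_camera(name): name is "side" or "top" or "wrist"; returns (picture, depth): 480x640x3 uint8, red, green, blue; 480x640 float32, m along the optical axis (not along the pixel's ray), 0 where there is no reading.
- viewer.camera_info(name): a dict with "intrinsics" (3x3 intrinsics, pixels), "eye" and "rotation" of the camera in the world; the wrist camera has in their place "T_tool_cam" (4x4, takes a point from camera to tool coordinates, whose origin is the TCP and whose axes are the tool frame's). Camera axes: x right, y up, looking along -z (the intrinsics and any distortion apply to the point x, -y, -z); pixel columns grow to the right and rows downward; lengths in m; the calibration is good to about 2 mm. A picture is of the moment at which its call begins: read the wrist's pose just before it. camera_info takes no time and is no camera call.
A pose or a line that the arm cannot do raises env.PlanningError and nothing moves.
- workorder.finish_job(): hands the job in, once; it reports no verdict.
Trained networks look in the newest picture that a camera, given by its name, has taken for a name from the list of things; names that differ only in an ending like _2 or _b are one class to them, and where a whole thing is asked for, a point or a joint stands for the part that bears it (a point fixed in the world has none). Each returns a list of dicts, best first, with "score" (0 to 1); they miss things now and then, are a little off and sometimes report something else, mostly with a low value. They report only what shows in the picture. A call takes as long as a camera call.
- search_frame(camera, name): "at" ([x, y, z] in m, in world coordinates, good to about 4 mm: the middle of the surface that is visible of it).
- tip_of(camera, name): "at" ([x, y, z] in m, in world coordinates, good to about 4 mm: a listed point, or the origin of a listed thing).
The state is a dict: "t": time; "joint_positions": joint angles; "joint_velocities": joint speeds; "tau": joint torques, N m; "ee_pos": TCP position; "tcp_rot": TCP orientation; "wrist_force": force on the tool from outside, world axes, zero at the start; "moment": the same for the moment, N m; "gripper_width": finger opening in m.
Only numpy, scipy, OpenCV 4.12 (cv2) and the standard library are available. Lean on these libraries where they do the work, as an engineer would, in place of code of your own. Each camera call takes 0.05 s, during which the arm holds its last target.

## Task

Open the pastry case for restocking the empty tray: gently press in the handle-less door in front of the empty tray, near its free edge, until the touch latch lets go and it springs ajar, then swing that door wide open to about a right angle and leave it so. Only push with the fingers, never with the door between them. Keep the other door shut, and do not shift the trays or anything that stands on the counter.

Things in the scene. Friction and masses are not known exactly. Their poses are not given: they have to be found in the camera images.
- case: Countertop pastry case, fixed: clear acrylic, aluminium edges, white plinth; 270 deep (x) x 460 wide (y) x 290 high. Origin: centre of underside. Own +x points away from the robot, +y to the robot's left. Two framed clear doors, meeting in the middle, close the side facing the robot (front faces at own x = -0.155). A divider on the middle line makes a left (+y) and a right (-y) compartment
- door_left (a joint): Left door, rad: 0 shut (held by a touch latch; pulling does not open it), negative when pressed in, to -0.034; grows as its free edge swings towards the robot, stop at 1.75. Clear panel in an aluminium frame, no handle, 222 wide, 12 thick, from 48 to 286 above the counter; hinge at its outer upright edge, free edge beside the case's middle line. It stays where it is left; 1 to 2 N moves it slowly
- door_right (a joint): Right door (own -y half), mirror image of the left one: same sizes, latch and values; hinged at the case's outer -y edge, free edge in the middle; also grows as it swings out towards the robot
- left_press (a point): Point on the left door's front face, moving with it: 35 from its free edge, 35 below its top edge, 187 from its hinge axis. Door axes: x through its thickness into the case, y from free edge to hinge, z up. Pressed in here about 4 to 6 mm (about 6 N; it bottoms at 6 mm) the latch lets go; as the finger backs away a plunger pushes the door out to about 0.3 rad
- right_press (a point): Same point on the right door's front face, working in the same way; here the door's y runs from its hinge to its free edge (x still into the case, z up)
- left_hinge (a point): On the left door's upright hinge axis, at mid-thickness, at the height of the door's top edge (286 above the counter)
- right_hinge (a point): On the right door's upright hinge axis, at mid-thickness, at the height of the door's top edge (286)
- left_edge (a point): Top front corner of the left door's free edge, moving with the door. When the door has sprung ajar this edge is about 65 mm out from its shut place; the gap behind it is open from above and clear down to the latch's plunger, 142 above the counter
- right_edge (a point): Top front corner of the right door's free edge, as for the left door
- empty_tray: Empty aluminium baking tray lined with paper, 190 x 165 x 18 high, on the floor of one compartment (left or right). Origin: centre of its underside
- bun_tray: The same tray carrying six round brown buns, in the other compartment. Origin: centre of its underside
- tongs: Steel serving tongs, 190 long (own x), 45 wide, 16 high, lying on the counter in front of the case. Origin under the middle
- scraper: Dough scraper: 150 wide (own y) steel blade with a wooden bar handle, 95 x 150 x 21 high, lying in front of the case. Origin under the middle
- biscuit_jar: Round clear jar of biscuits with a wooden lid, 96 across, 137 high, beside a front corner of the case. Origin: centre of underside
- cup_stack: Stack of white paper cups, 86 across, 141 high, beside the other front corner. Origin: centre of underside
- mug: White mug, 80 across, 92 high, handle at own +y, on the right of the counter. Origin: centre of underside
- card_holder: Wooden block 30 x 90 with a blank upright card, 75 high, on the left of the counter. Origin: centre of underside

How it is judged:
By the outcome, as a careful person would: the job done as asked, in the order asked, and still so for the second after the job is handed in, with the robot touching nothing.
It also fails if it takes over 58 s, if anything falls off the work surface, if the arm or the gripper's body presses on something with over 40 N, if the wrist force passes 120 N, or if a joint passes its speed limit or range.

## Working session

There is one attempt and no reset: what is moved stays moved. The work goes in short steps, each a Python script; the robot and the scene stay as the last script left them, time stands still between calls to the robot, and variables do not carry over. Pictures are saved under pics/ and viewed, and the job is handed in when it is done.

```bash
mkdir -p pics; ls; python3 - <<'E'
from station import env, effector, solver, viewer, workorder, search_frame, tip_of
import cv2
for c in ["side","top"]:
    p,d=viewer.read_camera(c); cv2.imwrite(f"pics/{c}0.png",p[:,:,::-1])
    print(c,viewer.camera_info(c)["eye"])
    for n in ["case","left_press","right_press","left_hinge","right_hinge","left_edge","right_edge","empty_tray","bun_tray","tongs","scraper","biscuit_jar","cup_stack","mug","card_holder"]:
        r=tip_of(c,n)[:2]; print(n,[([round(float(v),3) for v in q["at"]],round(q["score"],2)) for q in r])
s=env.sense();print(s["t"],s["ee_pos"],s["tcp_rot"],s["wrist_force"])
E
```

```text
pics
side [0.18736347 0.72958072 0.97873768]
case [([0.747, -0.084, 0.002], 0.56)]
left_press [([0.595, -0.035, 0.253], 0.93)]
right_press [([0.587, -0.111, 0.249], 0.87)]
left_hinge [([0.612, 0.148, 0.286], 0.97)]
right_hinge [([0.575, -0.299, 0.285], 0.59), ([0.59, -0.076, 0.291], 0.19)]
left_edge [([0.594, -0.063, 0.288], 0.67)]
right_edge [([0.588, -0.077, 0.29], 0.91), ([0.586, -0.112, 0.251], 0.59)]
empty_tray []
bun_tray [([0.611, -0.44, 0.004], 0.74)]
tongs [([0.466, 0.045, -0.0], 0.84)]
scraper [([0.463, -0.198, -0.001], 0.83)]
biscuit_jar [([0.747, -0.082, -0.0], 0.68), ([0.612, -0.439, 0.004], 0.66)]
cup_stack [([0.587, 0.293, 0.001], 0.76)]
mug [([0.417, -0.453, 0.001], 0.69)]
card_holder [([0.4, 0.469, -0.005], 0.83)]
top [0.33100596 0.02675231 1.78895954]
case []
left_press [([0.596, -0.03, 0.253], 0.96), ([0.591, -0.108, 0.253], 0.54)]
right_press [([0.589, -0.109, 0.251], 0.68), ([0.594, -0.029, 0.256], 0.49)]
left_hinge [([0.615, 0.154, 0.287], 0.77)]
right_hinge []
left_edge [([0.593, -0.064, 0.291], 0.63)]
right_edge [([0.593, -0.075, 0.286], 0.56)]
empty_tray []
bun_tray []
tongs [([0.464, 0.044, -0.001], 0.78)]
scraper [([0.459, -0.199, -0.001], 0.71)]
biscuit_jar [([0.609, -0.437, 0.002], 0.58)]
cup_stack [([0.584, 0.294, -0.002], 0.97)]
mug [([0.417, -0.452, -0.002], 0.86)]
card_holder [([0.403, 0.473, 0.0], 0.65)]
1.6 [ 0.25956369 -0.59592831  0.21460581] [[-9.16846409e-01  2.87647780e-05  3.99240106e-01]
 [-3.99240106e-01 -9.06027368e-06 -9.16846409e-01]
 [-2.27556588e-05 -1.00000000e+00  1.97909324e-05]] [0.07138254 0.7059375  0.97844118]
```

View pics/side0.png

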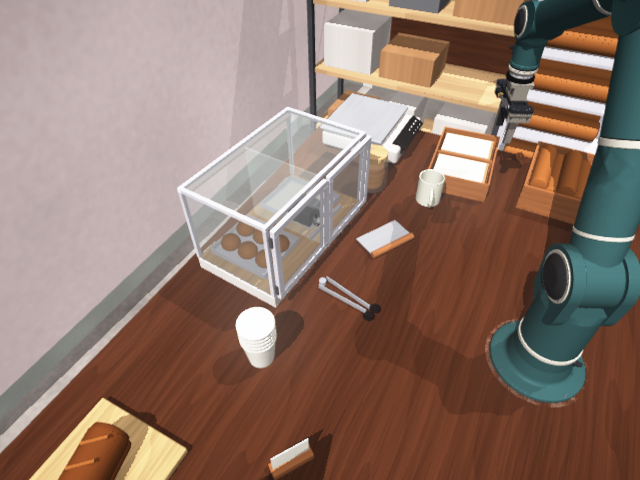

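View pics/top0.png

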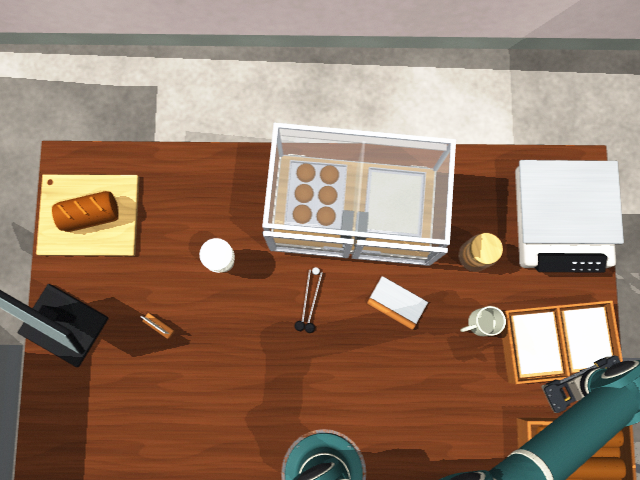

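The buns (top view, px 305–330, 175–215) are on the left and the empty tray (px 395,200) is on the right, so it's the right door. Next I fit the case pose and move in front of its press point.

```bash
cat > h.py <<'E'
from station import env, effector, solver, viewer, workorder, search_frame, tip_of
import numpy as np, cv2
from scipy.optimize import least_squares
obs=[((-.155,.039),(.595,-.035)),((-.155,.039),(.596,-.030)),((-.155,-.039),(.587,-.111)),((-.155,-.039),(.589,-.109)),
((-.149,.226),(.612,.148)),((-.149,.226),(.615,.154)),((-.149,-.226),(.575,-.299)),((-.155,.004),(.594,-.063)),((-.155,.004),(.593,-.064)),
((-.155,-.004),(.588,-.077)),((-.155,-.004),(.593,-.075))]
A=np.array([o[0] for o in obs]);B=np.array([o[1] for o in obs])
def R2(a): return np.array([[np.cos(a),-np.sin(a)],[np.sin(a),np.cos(a)]])
sol=least_squares(lambda p:(A@R2(p[2]).T+p[:2]-B).ravel(),[.747,-.084,-.085],loss='soft_l1',f_scale=.004)
P=sol.x
def W(x,y,z): 
    q=R2(P[2])@[x,y]+P[:2]; return np.array([q[0],q[1],z])
H=np.array([-.149,-.226])
def ori(th):
    # tool x = out of the case rotated with the door opening th (right door swings counter-clockwise seen from above)
    a=P[2]+th
    z=np.array([np.sin(a),-np.cos(a),0]); y=np.array([0,0,-1.]); x=np.cross(y,z)
    return np.column_stack([x,y,z])
def st(tag=""):
    s=env.sense(); print(tag,round(s["t"],2),np.round(s["ee_pos"],4),"F",np.round(s["wrist_force"],2),"w",round(s["gripper_width"],3)); return s
def snap(c,f):
    p,d=viewer.read_camera(c); cv2.imwrite(f"pics/{f}.png",p[:,:,::-1]); return p,d
E
python3 - <<'E'
from h import *
print(P, np.round((A@R2(P[2]).T+P[:2]-B)*1000,1).tolist(), ori(0))
a=W(-.155-.06,-.039,.40); b=W(-.155-.03,-.039,.243)
for q,th in ((a,0),(b,0)): print(q,solver.inverse_kinematics(q,ori(th)))
for th in (.3,.8,1.2,1.57):
    q=None
    print(th,solver.inverse_kinematics(np.array([*(W(*(H+R2(th)@[0.03,.18]),0)[:2]),.243]),ori(th)))
E
```

```text
[ 0.74554958 -0.08402182 -0.08214944] [[-0.7, 2.6], [-1.7, -2.4], [0.9, 0.8], [-1.1, -1.2], [3.6, 5.4], [0.6, -0.6], [3.5, 2.0], [-2.6, -4.3], [-1.6, -3.3], [2.7, 1.7], [-2.3, -0.3]] [[-0.99662763  0.         -0.08205707]
 [ 0.08205707  0.         -0.99662763]
 [ 0.         -1.          0.        ]]
[ 0.52807442 -0.10524803  0.4       ] [ 0.40202668  0.16302939 -0.30770913  1.60636695  0.05008914  1.37996189
 -1.5643046 ]
[ 0.55797325 -0.10770974  0.243     ] [ 0.32176751  0.31739344 -0.23424478  1.76516001  0.08273731  1.06860523
 -1.5940117 ]
0.3 [ 0.36584873  0.3432872  -0.28166038  1.73386294  0.10631254  1.07934636
 -1.30342644]
0.8 [ 0.5307968   0.21524498 -0.35558481  1.9065709   0.08660945  1.03451725
 -0.71451597]
1.2 [ 0.69059419  0.15752936 -0.37589619  1.97534185  0.06761421  1.02057755
 -0.16940543]
1.57 [ 0.84371587  0.16600849 -0.38943071  1.96662191  0.07358523  1.02239564
  0.33776548]
```

```bash
python3 - <<'E'
from h import *
effector.grasp(10)
st("closed")
env.reach(W(-.155-.07,-.039,.40),ori(0)); st()
env.movel(W(-.155-.035,-.039,.243),rate=.15); st()
snap("side","side1"); snap("wrist","wrist1")
E
```

```text
closed 2.94 [ 0.2595 -0.5959  0.2146] F [ 0.14 -0.14  0.33] w 0.001
 5.04 [ 0.5179 -0.1055  0.3996] F [-0.27 -0.05 -0.26] w 0.001
 6.27 [ 0.5535 -0.1073  0.2439] F [0.61 0.29 0.63] w 0.0
```

View pics/side1.png

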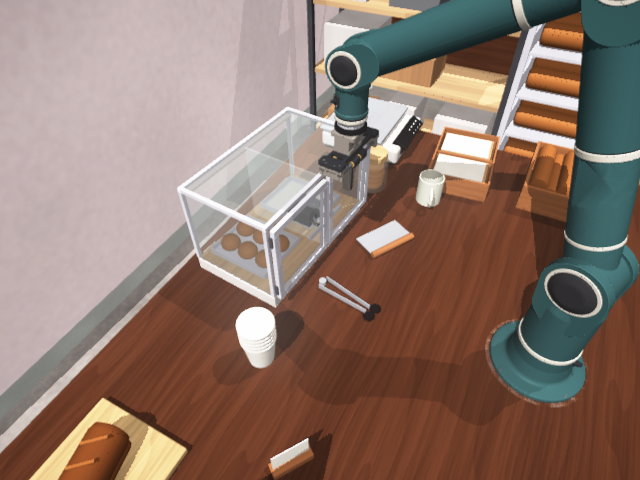

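View pics/wrist1.png

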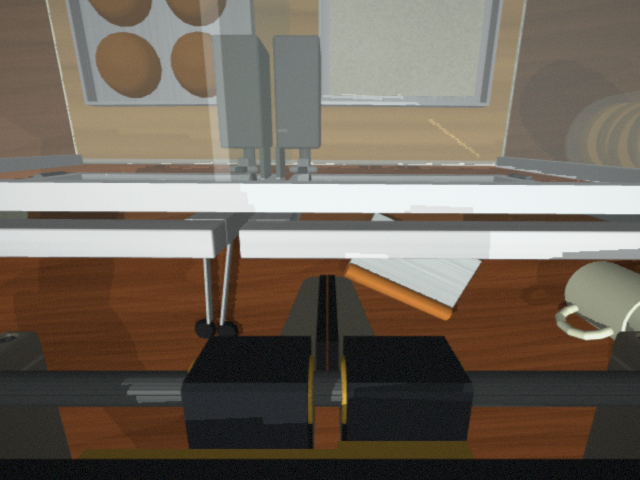

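The wrist view shows the shut fingers (tip px 327,280) in front of the right door, clear of the door gap at px 235. Next I press in small steps with force feedback.

```bash
python3 - <<'E'
from h import *
n=R2(P[2])@[1,0]
def f(k=3):
    return np.mean([env.sense()["wrist_force"][:2]@n for _ in range(k)])
env.pause(.1); f0=f(); print("f0",f0)
d=.035; c0=None
while d>-0.008:
    d-=.006 if d>.019 else .0015
    env.movel(W(-.155-d,-.039,.243),rate=.04)
    v=f()-f0; s=env.sense(); own=(R2(P[2]).T@(s["ee_pos"][:2]-P[:2]))
    print(round(d*1000,1),round(s["t"],2),"own",np.round(own*1000,1),"F",round(v,2))
    if v<-1.5 and c0 is None: c0=d; 
    if v<-9 or (c0 is not None and d<c0-.006): break
st()
E
```

```text
f0 -0.11146178197074764
29.0 6.77 own [-183.7  -39. ] F -0.38
23.0 7.07 own [-177.8  -38.9] F -0.36
17.0 7.37 own [-171.8  -39. ] F -0.25
15.5 7.62 own [-170.5  -39. ] F 0.12
14.0 7.87 own [-169.  -39.] F -0.85
12.5 8.12 own [-167.4  -39. ] F 0.21
11.0 8.37 own [-165.9  -39. ] F 0.26
9.5 8.62 own [-165.3  -39. ] F -4.76
8.0 8.87 own [-163.8  -39. ] F -4.84
6.5 9.12 own [-162.5  -38.9] F -4.86
5.0 9.37 own [-161.1  -38.9] F -6.3
3.5 9.62 own [-159.6  -38.9] F -4.69
2.0 9.87 own [-159.5  -38.9] F -10.61
 9.87 [ 0.5834 -0.1097  0.2429] F [-10.79  -0.45   6.61] w 0.001
```

```bash
python3 - <<'E'
from h import *
env.movel(W(-.155-.03,-.039,.243),rate=.06); st()
env.movel(W(-.155-.105,-.039,.243),rate=.1); st()
env.movel(W(-.155-.105,-.039,.36),rate=.2); st()
snap("top","top2");
for c in ("top","side"):
    if c=="side": snap("side","side2")
    for n in ("right_edge","right_press","left_edge"):
        print(c,n,[(np.round(q["at"],3),round(q["score"],2)) for q in tip_of(c,n)[:2]])
for o in (.05,.1,.2,.3): print(o,W(*((H+R2(o)@[-.006,.222])),.286))
E
```

```text
10.48 [ 0.5576 -0.1084  0.2428] F [-3.32 -3.02 -0.9 ] w 0.001
 11.38 [ 0.484  -0.1014  0.2433] F [-0.    0.06 -0.27] w 0.0
 12.12 [ 0.4828 -0.1015  0.3588] F [-0.08 -0.26 -0.57] w 0.001
top right_edge []
top right_press []
top left_edge [(array([ 0.594, -0.063,  0.288]), 0.92)]
side right_edge [(array([ 0.528, -0.079,  0.291]), 0.61)]
side right_press [(array([ 0.538, -0.114,  0.25 ]), 0.74)]
side left_edge [(array([ 0.591, -0.065,  0.286]), 0.93)]
0.05 [ 0.57964622 -0.07495502  0.286     ]
0.1 [ 0.56854551 -0.07517563  0.286     ]
0.2 [ 0.54644648 -0.0772785   0.286     ]
0.3 [ 0.52466779 -0.08157708  0.286     ]
```

View pics/top2.png

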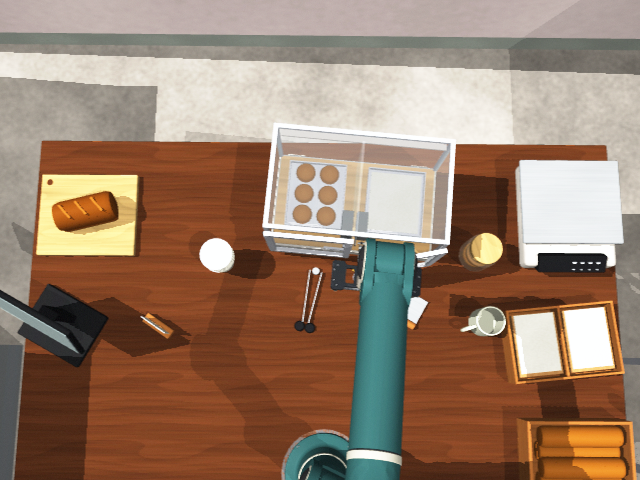

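View pics/side2.png

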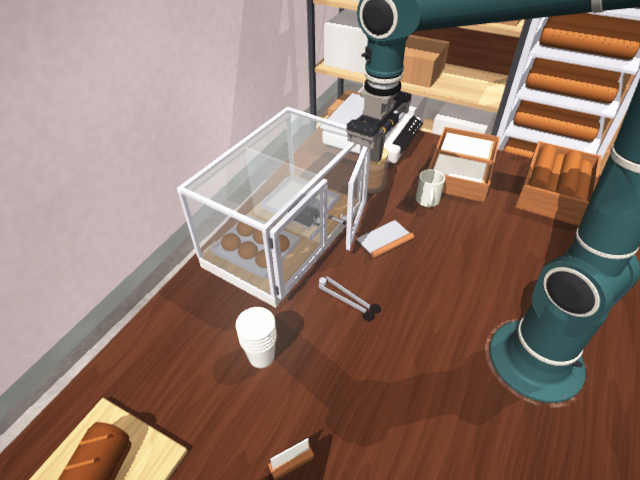

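The side view shows the right door ajar (free edge px 355,200; about 0.29 rad) and the left door shut. Next I enter the gap from above and sweep the door open.

```bash
python3 - <<'E'
from h import *
env.movel(W(-.172,-.036,.36),frame=ori(.12),rate=.15); st()
env.movel(W(-.172,-.036,.30),rate=.15); s=st()
snap("wrist","wrist3")
E
```

```text
13.25 [ 0.5707 -0.1057  0.3598] F [-0.91  0.57  0.21] w 0.001
 13.8 [ 0.5713 -0.1059  0.3009] F [ 0.37 -0.37  0.38] w 0.001
```

View pics/wrist3.png

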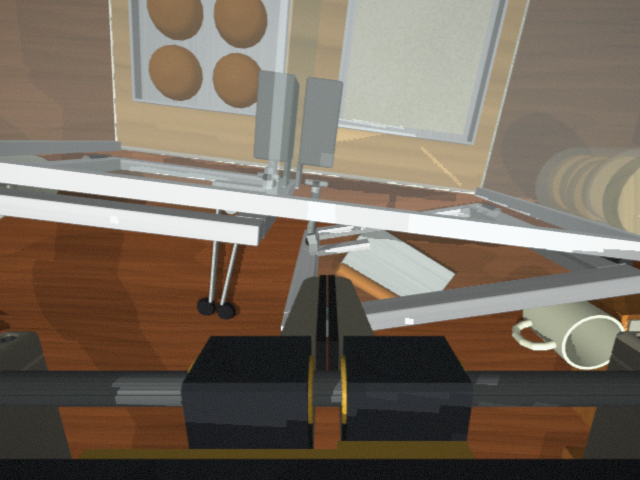

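Tip (px 327,278) sits between the top rail (y≈230) and the door's top edge (y≈318). Going down with force checks.

```bash
python3 - <<'E'
from h import *
for z in (.288,.278,.265,.25):
    env.movel(W(-.172,-.036,z),rate=.08); s=st()
    if s["wrist_force"][2]>5: print("STOP"); raise SystemExit
def q(th,r=.185,x=.016): return W(*(H+R2(th)@[x,r]),.25)
for th in (.18,.27,.36,.45,.55):
    env.movel(q(th),frame=ori(th),rate=.06); s=st(th)
    if np.linalg.norm(s["wrist_force"])>12: print("STOP"); break
snap("side","side4")
E
```

```text
14.15 [ 0.5709 -0.1058  0.2876] F [ 0.04 -0.69 -0.47] w 0.0
 14.43 [ 0.5708 -0.1057  0.2773] F [ 0.28  0.25 -0.38] w 0.0
 14.73 [ 0.5708 -0.1058  0.2644] F [ 0.07 -0.16  0.85] w 0.001
 15.07 [ 0.5708 -0.1058  0.2494] F [0.32 0.17 0.33] w 0.001
0.18 15.34 [ 0.5765 -0.1116  0.2502] F [ 0.21 -0.58 -0.06] w 0.001
0.27 15.77 [ 0.5598 -0.1122  0.2503] F [-0.57  0.15 -0.39] w 0.001
0.36 16.19 [ 0.5435 -0.1147  0.2501] F [-0.46  0.12  0.16] w 0.0
0.45 16.62 [ 0.5273 -0.1187  0.2501] F [ 1.1   1.27 -0.3 ] w 0.0
0.55 17.07 [ 0.5098 -0.1246  0.2501] F [ 0.13 -1.09  0.16] w 0.001
```

View pics/side4.png

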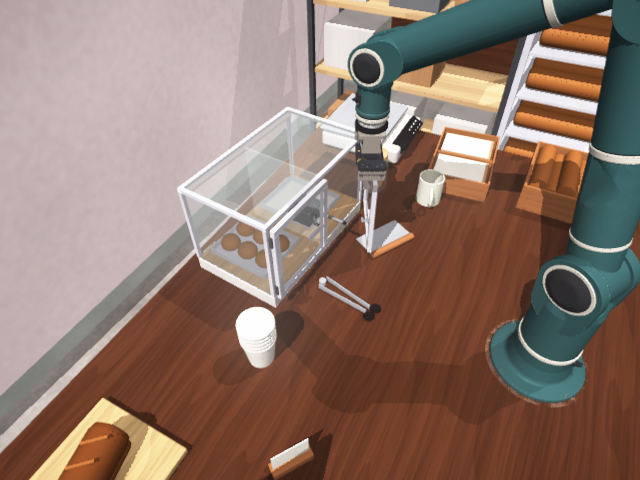

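The door follows the finger (free edge px 372,215). I'll continue the sweep.

```bash
python3 - <<'E'
from h import *
def q(th,r=.185,x=.016): return W(*(H+R2(th)@[x,r]),.25)
for th in np.linspace(.65,1.57,10):
    env.movel(q(th),frame=ori(th),rate=.06); s=st(round(th,2))
    if np.linalg.norm(s["wrist_force"])>12: print("STOP"); break
env.pause(.3)
env.movel(q(th,x=.05),rate=.05)
snap("side","side5"); 
for n in ("right_edge","right_press","left_edge"):
    print(n,[(np.round(q["at"],3),round(q["score"],2)) for q in tip_of("side",n)[:2]])
for o in (1.4,1.5,1.57,1.65): print(o,W(*((H+R2(o)@[-.006,.222])),.286))
E
```

```text
0.65 17.58 [ 0.4929 -0.1324  0.2501] F [-0.39  0.64 -0.51] w 0.001
0.75 18.05 [ 0.4765 -0.1419  0.2501] F [ 0.19 -0.31 -0.07] w 0.0
0.85 18.52 [ 0.4613 -0.1532  0.2501] F [-0.16  0.43  0.36] w 0.0
0.96 18.98 [ 0.4472 -0.1659  0.25  ] F [-0.09  0.15  0.92] w 0.0
1.06 19.45 [ 0.4345 -0.18    0.25  ] F [ 0.31 -1.05  0.1 ] w 0.0
1.16 19.92 [ 0.4233 -0.1952  0.25  ] F [-0.6   0.38  0.35] w 0.001
1.26 20.38 [ 0.4137 -0.2116  0.25  ] F [-0.53  0.69  0.13] w 0.001
1.37 20.85 [ 0.4058 -0.2289  0.25  ] F [0.15 0.18 0.3 ] w 0.0
1.47 21.32 [ 0.3998 -0.2468  0.25  ] F [ 0.42 -0.39  0.19] w 0.0
1.57 21.78 [ 0.3956 -0.2653  0.25  ] F [0.16 0.99 0.51] w 0.0
right_edge [(array([ 0.358, -0.284,  0.29 ]), 0.65)]
right_press [(array([ 0.389, -0.291,  0.249]), 0.55)]
left_edge [(array([ 0.591, -0.062,  0.286]), 0.82)]
1.4 [ 0.36206979 -0.24728517  0.286     ]
1.5 [ 0.35818457 -0.26914139  0.286     ]
1.57 [ 0.35677331 -0.28461968  0.286     ]
1.65 [ 0.35649046 -0.30237918  0.286     ]
```

View pics/side5.png

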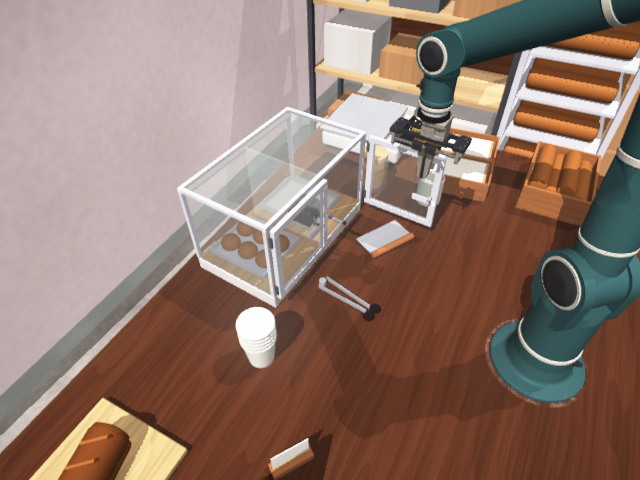

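The door stands at about 1.57 rad (free edge px 435,195). I'll back off, lift clear and do a final check.

```bash
python3 - <<'E'
from h import *
p=env.sense()["ee_pos"]
env.movel(p+[0,.07,0],rate=.12); 
env.movel(p+[0,.07,.15],rate=.2)
env.movel(p+[0,.30,.15],rate=.2)
st()
snap("top","top6")
for c in("top","side"):
    if c=="side": snap(c,"side6")
    for n in ("right_edge","right_press","left_edge","tongs","scraper","biscuit_jar","cup_stack","mug"):
        print(c,n,[(np.round(q["at"],3).tolist(),round(q["score"],2)) for q in tip_of(c,n)[:1]])
E
```

```text
26.05 [0.3982 0.067  0.3997] F [-0.55  0.02  0.12] w 0.001
top right_edge [([0.358, -0.285, 0.285], 0.62)]
top right_press [([0.392, -0.285, 0.252], 0.57)]
top left_edge [([0.592, -0.063, 0.289], 0.7)]
top tongs []
top scraper [([0.458, -0.199, 0.001], 0.57)]
top biscuit_jar [([0.609, -0.436, 0.005], 0.76)]
top cup_stack [([0.585, 0.297, -0.003], 0.75)]
top mug [([0.418, -0.454, -0.002], 0.78)]
side right_edge [([0.356, -0.285, 0.291], 0.77)]
side right_press [([0.39, -0.291, 0.254], 0.69)]
side left_edge [([0.591, -0.064, 0.285], 0.92)]
side tongs [([0.468, 0.044, 0.0], 0.69)]
side scraper [([0.459, -0.196, -0.002], 0.66)]
side biscuit_jar [([0.612, -0.438, 0.002], 0.61)]
side cup_stack [([0.59, 0.294, -0.002], 0.63)]
side mug [([0.415, -0.454, -0.001], 0.53)]
```

View pics/top6.png

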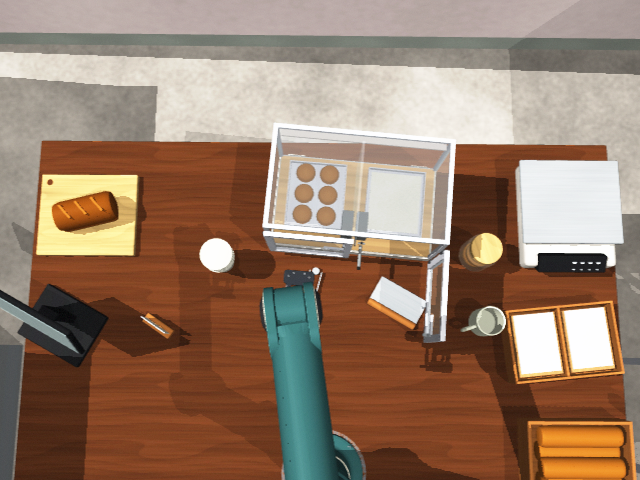

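View pics/side6.png

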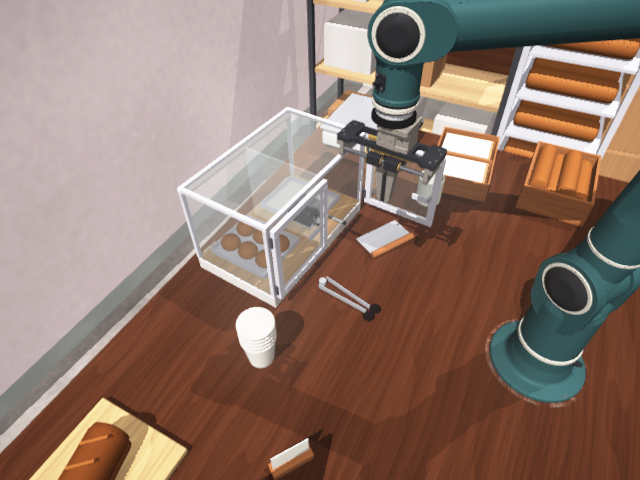

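The right door stands square to the case front (top view, px 437,300). The left door is shut, the trays and objects are where they were, and the arm is clear.

```bash
python3 -c "
from station import workorder
print(workorder.finish_job())"
```

```text
the job is handed in; nothing more can be done
None
```

The right door, the one in front of the empty tray, now stands open at about a right angle, and the job is handed in at about 26 s of the 58 s.

- **Press:** I pressed with the shut fingers near the door's free edge. It went in about 6 mm, to its stop, peaking at about 10.6 N, a little above the stated 6 N. The latch let go and the door sprang to about 0.3 rad.
- **Swing:** I lowered the fingers behind the free edge from above and pushed the door round to about 1.57 rad, with forces staying around 1 to 2 N. The fingers then backed off and the arm moved clear.

**Last checks:** both cameras put the door's free edge within about 2 mm of where a 1.57 rad opening should be. The left door's edge is unmoved. The scraper, jar, cups and mug are within about 4 mm of their first readings, which is the networks' accuracy. The trays look unmoved in the top picture, and I didn't re-measure the card holder.

**Missed reading:** the top camera did not report the tongs at the end because the arm hid them. The side camera showed them in place.

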